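Centre the egg cup on its saucer

TASK

Breakfast is laid for two, and one of the two egg cups has slid off centre towards the rim of its saucer. With the fingertips nudge it gently until it stands upright in the middle of its saucer with the egg still sitting in it. Do not pinch, lift or tip the cup, do not touch the egg, leave the saucer where it is, and do not disturb the other setting or anything else on the counter.

Things in the scene. Friction and masses are not known exactly. Their poses are not given: they have to be found in the camera images.
- saucer: white round loose saucer under the egg cup that is off centre, 133 mm across; its flat inside is 108 mm across and lies 8 mm above the counter, its sloping rim rises 3 mm above that flat. Origin: centre of its underside, on the counter; z up
- egg_cup: blue glazed pedestal egg cup (about 85 g) standing off centre on that saucer, a boiled egg loose in it. Round about its z axis: foot 39 mm across, stem 20 mm across, bowl 46 mm across from 30 mm up to its rim 46 mm up, so the bowl overhangs the foot by 3.7 mm. Origin: centre of its underside, on the saucer; z up
- cup_foot (a point): centre of that egg cup's foot, 5 mm above its underside; the foot's side is upright over its whole 10 mm. Pushed slowly there (a few cm/s) the cup slides under about 1 N and stops where the finger stops; hit fast it rocks on its narrow foot and topples
- egg_center (a point): centre of the brown boiled egg (58 g, 40 mm thick, 54 mm long, standing upright and loose in the egg cup); the top of the egg is 27 mm above this point, about 75 mm above the foot of the cup
- egg: the same egg, origin at its lower end; its z axis runs along the egg, pointing up
- other_saucer: the second, identical saucer, whose egg cup already stands in its middle; same origin
- other_egg_cup: the second, identical egg cup, in the middle of its saucer; same origin
- other_egg: the egg in the second egg cup, origin at its lower end
- teaspoon: small steel teaspoon, 127 mm long, lying flat on the counter between the two settings, its bowl towards its +x; origin: middle of its length, on the counter
- salt_shaker: steel salt shaker, 38 mm across, 62 mm tall; origin: centre of its underside
- mug: white mug, 82 mm across, 95 mm tall, handle on its +y side; origin: centre of its underside
- jam_jar: amber jam jar, 66 mm across, 90 mm tall; origin: centre of its underside
- milk_jug: small white milk jug, 72 mm across, 90 mm tall, handle on its -y side; origin: centre of its underside
Not all that is in view belongs to the job. Leave any turquoise look-alike of the saucer alone. What is shaped like the egg_cup but green is not meant.

How it is judged:
By the outcome, as a careful person would: the job done as asked, in the order asked, and still so for the second after the job is handed in, with the robot touching nothing.
It also fails if it takes over 48 s, if anything falls off the work surface, if the arm or the gripper's body presses on something with over 40 N, if the wrist force passes 120 N, or if a joint passes its speed limit or range.

ROBOT

A 6-joint arm with a two-finger parallel gripper is mounted at the origin on the work surface. World frame = base frame: x ahead of the robot, y to its left, z up, the work surface at z = 0. Lengths are in m, angles in rad, forces in N, time in s.
With the tool pointing down it reaches from about 0.225 to 0.875 m from the base axis. Payload 3.4 kg.
Tool frame: the origin (TCP) lies on the centre line of the jaws, within the pads' length; the fingertips stand 11 mm ahead of it and the grasp point (between the pads) lies 8 mm behind it; z points along the fingers, y is the line along which they close (so a half turn about z gives the same grasp; the last joint's range is limited). The gripper opens to 85 mm and grips with 20 to 120 N. Pads are 22 mm wide; open, the fingers measure 114 mm over their backs; the gripper's body (76 mm by 85 mm) begins 54 mm behind the grasp point. The pads swing forward as they close: fully open they stand 13 mm farther back than shut.
Start: joints at [-1.386, 0.276, 1.505, -0, 1.361, -0.121], TCP at [0.173, -0.548, 0.242] pointing down, gripper open.
Joint ranges: [-2.89, 2.89], [-0.75, 2.08], [0.22, 2.7], [-1.18, 4.32], [0.11, 2.71], [-2.7, 2.7]. Speed limits (rad/s): [2.57, 2.57, 3.14, 3.14, 3.14, 3.14].

INTERFACE

Orientations are given as a unit quaternion [w, x, y, z].
In Python, from rig import manip, eyes, job gives the robot as it stands.
- The arm moves only by the tool drive_tool, never from a script. Its argument "rows" is a list of rows, each a list of 3 entries, a list of its own where there are three numbers: the turn, a rotation vector about the world's x, y, z in rad, then the shift along the world's x, y, z in cm, then the finger opening in cm, from 0 to 8.54. A call has 1 to 8 rows; each row shifts and turns the commanded pose from where the row before left it; what a row does not reach is not made up. A row lasts 1/8 s, in which the tool goes at most 62.5 mm and 10.7 degrees, less where a joint would pass 70% of its speed; a pose out of reach is approached as far as the arm can. A call is refused whole if a number of a shift passes 6.25 or a number of a turn 0.188, either way. A call with a gripper value outside its range is refused whole. The fingers move at their own pace and stop on an object; "force" is the grip in N (left out, the last holds). Time passes only in rows, so rows that do not move let the fingers close. It gives the time, the measured TCP pose, the force, the opening and the grip force at its end, in the units of the state.
- manip.get_state(): the state, without advancing time (a new reading comes with each control period).
- eyes.get_image(name): name is "scene" or "side" or "wrist"; returns the picture (384x512x3 uint8, red, green, blue); there is no depth.
- eyes.get_calibration(name): a dict with "camera_matrix" (3x3 intrinsics, pixels), "view" (4x4, takes a point from world to camera coordinates). Camera axes: x right, y up, looking along -z (the intrinsics and any distortion apply to the point x, -y, -z); pixel columns grow to the right and rows downward; lengths in m; the calibration is good to about 2 mm. A picture is of the moment at which its call begins: read the wrist's pose just before it. get_calibration takes no time and is no camera call; for the wrist camera it gives the pose at the moment of the call.
- job.sign_off(): hands the job in; it is judged then, once.
The state is a dict: "clock": time; "qpos": joint angles; "qd": joint speeds; "effort": joint torques, N m; "position": TCP position; "ee_rot": TCP orientation; "contact_force": force on the tool from outside, world axes, zero at the start; "moment": the same for the moment, N m; "width": finger opening in m; "gripper_force": force on a finger pad.
Only numpy, scipy, OpenCV 4.12 (cv2) and the standard library are available. Lean on these libraries where they do the work, as an engineer would, in place of code of your own. Each camera call takes 0.05 s, during which the arm holds its last target. There are 200 camera calls.

## Working session

There is one attempt and no reset: what is moved stays moved. The work goes in short steps, Python scripts to look and compute and a tool call to move; the robot and the scene stay as the last step left them, time stands still between calls to the robot, and variables do not carry over. Pictures are saved under pics/ and viewed, at most 10 in all, crops included, and the job is handed in when it is done.

Besides the shell and the picture viewer there is one more tool, called after "Request:" as name(argument=value, ...) on one line, values as JSON. drive_tool: Moves the arm, as the interface text tells. Its arguments: {"type":"object","properties":{"rows":{"type":"array"},"force":{"type":"number"}},"required":["rows"]}

```bash
mkdir -p pics
python3 - <<'E'
from rig import manip, eyes, job
import cv2, numpy as np
s=manip.get_state(); print({k:np.round(v,3) for k,v in s.items()})
for n in ["scene","side","wrist"]:
    im=eyes.get_image(n); cv2.imwrite(f"pics/{n}0.png",im[:,:,::-1])
    c=eyes.get_calibration(n); print(n,{k:np.round(v,3).tolist() if not isinstance(v,str) else v for k,v in c.items()})
a=cv2.imread("pics/scene0.png");b=cv2.imread("pics/side0.png")
cv2.imwrite("pics/both.png",cv2.resize(np.vstack([a,b])[:, :],(400,600)))
E
```

```text
{'clock': np.float64(0.0), 'qpos': array([-1.386,  0.277,  1.506,  0.   ,  1.361, -0.121]), 'qd': array([-0.001,  0.001, -0.001,  0.001,  0.002, -0.001]), 'effort': array([-0.0000e+00, -4.1678e+01, -2.4580e+01, -0.0000e+00,  1.1000e-02,
       -0.0000e+00]), 'position': array([ 0.173, -0.548,  0.241]), 'ee_rot': array([-0.001,  0.988,  0.152, -0.   ]), 'contact_force': array([ 1.363,  1.033, -0.174]), 'moment': array([-0.056,  0.001,  0.065]), 'gripper_force': np.float64(0.0), 'width': np.float64(0.085)}
scene {'camera_matrix': [[351.957, 0.0, 257.892], [0.0, 351.957, 193.7], [0.0, 0.0, 1.0]], 'view': [[0.833, 0.553, -0.019, -0.448], [-0.434, 0.674, 0.598, 0.196], [0.343, -0.491, 0.801, -1.197], [0.0, 0.0, 0.0, 1.0]]}
side {'camera_matrix': [[393.495, 0.0, 264.371], [0.0, 393.495, 187.762], [0.0, 0.0, 1.0]], 'view': [[-0.997, -0.068, -0.023, 0.578], [0.017, -0.541, 0.841, -0.09], [-0.069, 0.839, 0.54, -1.057], [0.0, 0.0, 0.0, 1.0]]}
wrist {'camera_matrix': [[305.783, 0.0, 258.978], [0.0, 305.783, 197.801], [0.0, 0.0, 1.0]], 'view': [[0.301, -0.954, -0.002, -0.575], [0.914, 0.289, -0.284, 0.038], [0.272, 0.083, 0.959, -0.379], [0.0, 0.0, 0.0, 1.0]]}
```

View pics/scene0.png

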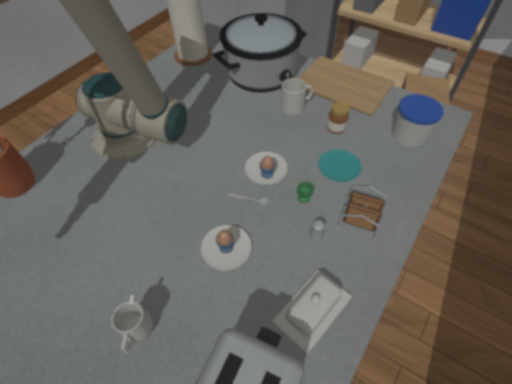

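View pics/side0.png

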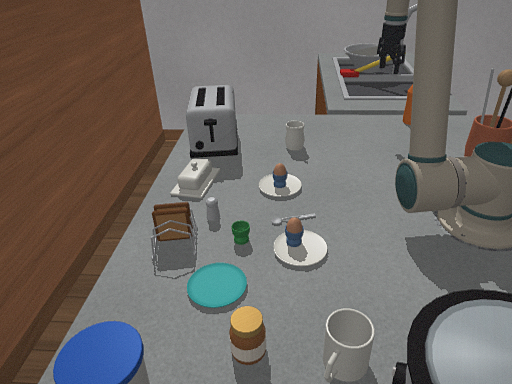

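The scene picture shows two blue cups with eggs, on saucers at scene pixels (266,167) and (226,245), plus a green cup (305,190) and a turquoise plate (340,165). In the side picture the same two settings are at (300,248) and (280,185). Next I measure both settings to see which cup is off centre.

```bash
cat > h.py <<'E'
import numpy as np, cv2
from scipy.optimize import least_squares
def ray(cal,uv):
    K=np.array(cal["camera_matrix"]);V=np.array(cal["view"])
    uv=np.atleast_2d(uv).astype(float)
    d=np.c_[uv,np.ones(len(uv))]@np.linalg.inv(K).T*[1,-1,-1]
    return -V[:3,:3].T@V[:3,3], d@V[:3,:3]
def plane(cal,uv,z):
    o,d=ray(cal,uv); return (o+d*((z-o[2])/d[:,2])[:,None])[:,:2]
def px(cal,p):
    K=np.array(cal["camera_matrix"]);V=np.array(cal["view"])
    c=(V[:3,:3]@np.atleast_2d(p).T).T+V[:3,3]; c=c*[1,-1,-1]; c=c@K.T; return c[:,:2]/c[:,2:]
def circ(p,r):
    return least_squares(lambda c:np.hypot(*(p-c).T)-r,np.median(p,0),loss="soft_l1",f_scale=.001)
def blob(m,c,R):
    n,l,s,ce=cv2.connectedComponentsWithStats(m.astype(np.uint8))
    i=[k for k in range(1,n) if np.hypot(*(ce[k]-c))<R]
    return l==max(i,key=lambda k:s[k,4])
def measure(im,cal,c,R=30):
    h=cv2.cvtColor(im,cv2.COLOR_RGB2HSV).astype(int); H,S,V=h[...,0],h[...,1],h[...,2]
    yy,xx=np.mgrid[:im.shape[0],:im.shape[1]]; near=np.hypot(xx-c[0],yy-c[1])<R*1.8
    blue=blob((H>100)&(H<130)&(S>80)&near,c,R); brown=blob((H<18)&(S>70)&near,c,R)
    white=blob((S<50)&(V>165)&near,c,R)
    cs,_=cv2.findContours((white|blue|brown).astype(np.uint8),cv2.RETR_EXTERNAL,cv2.CHAIN_APPROX_NONE)
    k=max(cs,key=len)[:,0]; 
    f=circ(plane(cal,k,.011),.0665)
    return f.x, np.median(np.abs(f.fun)), blue, brown, len(k)
E
python3 - <<'E'
from h import *
from rig import eyes
out=[]
for n,cs in [("scene",[(266,167),(226,245)]),("side",[(300,248),(280,185)])]:
    cal=eyes.get_calibration(n); im=cv2.imread(f"pics/{n}0.png")[:,:,::-1].copy()
    for c in cs:
        s,e,b,br,k=measure(im,cal,c)
        ys,xs=np.nonzero(b); ye,xe=np.nonzero(br)
        cup=plane(cal,[xs.mean(),ys.mean()],.008+.025)[0]; egg=plane(cal,[xe.mean(),ye.mean()],.062)[0]
        print(n,c,"saucer",s.round(4),round(e,4),k,"cup~",cup.round(4),"egg~",egg.round(4),"blue",b.sum(),xs.min(),xs.max(),ys.min(),ys.max())
        u,v=c; out.append(cv2.resize(im[v-40:v+40,u-50:u+50,::-1],(400,300),interpolation=cv2.INTER_CUBIC))
cv2.imwrite("pics/crops.png",np.vstack([np.hstack(out[:2]),np.hstack(out[2:])]))
E
```

```text
Traceback (most recent call last):
  File "h.py", line 23, in measure
    white=blob((S<50)&(V>165)&near,c,R)
  File "h.py", line 18, in blob
    return l==max(i,key=lambda k:s[k,4])
              ~~~^^^^^^^^^^^^^^^^^^^^^^^
ValueError: max() iterable argument is empty
```

View pics/wrist0.png

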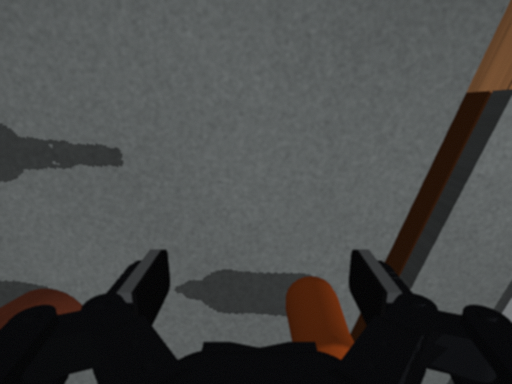

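The wrist picture shows only bare counter and an orange object at (320,315), so it gives nothing on the settings. The white threshold was too high, so I'll use Otsu instead.

```bash
python3 - <<'E'
s=open("h.py").read()
s=s.replace("white=blob((S<50)&(V>165)&near,c,R)","t,_=cv2.threshold(V[near].astype(np.uint8),0,255,cv2.THRESH_OTSU); white=blob((S<70)&(V>t)&near,c,R)")
open("h.py","w").write(s)
E
cat > m.py <<'E'
from h import *
from rig import eyes
out=[]
for n,cs in [("scene",[(266,167),(226,245)]),("side",[(300,248),(280,185)])]:
    cal=eyes.get_calibration(n); im=cv2.imread(f"pics/{n}0.png")[:,:,::-1].copy()
    for c in cs:
        u,v=c; out.append(cv2.resize(im[v-40:v+40,u-50:u+50,::-1],(400,300),interpolation=cv2.INTER_CUBIC))
        s,e,b,br,k=measure(im,cal,c)
        ys,xs=np.nonzero(b); ye,xe=np.nonzero(br)
        cup=plane(cal,[xs.mean(),ys.mean()],.008+.025)[0]; egg=plane(cal,[xe.mean(),ye.mean()],.066)[0]
        print(n,c,"saucer",s.round(4),round(e,4),k,"cup~",cup.round(4),"egg~",egg.round(4),"blue",b.sum(),xs.min(),xs.max(),ys.min(),ys.max())
cv2.imwrite("pics/crops.png",np.vstack([np.hstack(out[:2]),np.hstack(out[2:])]))
E
python3 m.py
```

```text
scene (266, 167) saucer [0.4792 0.1319] 0.0013 107 cup~ [0.5062 0.0958] egg~ [0.4992 0.1074] blue 47 263 271 171 176
scene (226, 245) saucer [ 0.5405 -0.1586] 0.0031 224 cup~ [ 0.554  -0.1718] egg~ [ 0.5448 -0.1607] blue 36 221 230 247 251
side (300, 248) saucer [0.483  0.1296] 0.0021 148 cup~ [0.4989 0.1301] egg~ [0.4978 0.1202] blue 196 285 302 226 246
side (280, 185) saucer [ 0.5407 -0.161 ] 0.0083 103 cup~ [ 0.5429 -0.1373] egg~ [ 0.5424 -0.1502] blue 135 273 286 174 187
```

View pics/crops.png

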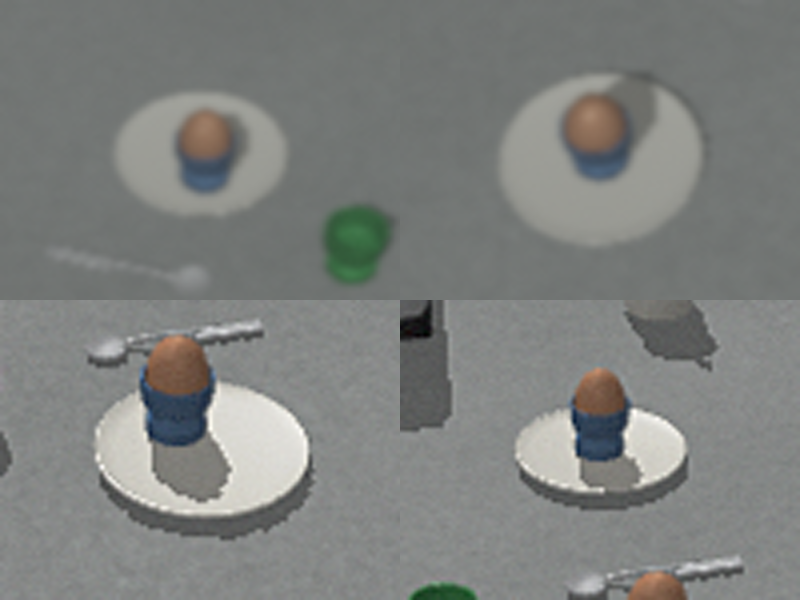

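Two blue cups are candidates: the one at scene (266,167), foot at crop (205,180) on a saucer centred at (202,152), and the one at scene (226,245), foot at (600,165) on a saucer centred at (600,160). The crops confirm that the first, at world about (0.48, 0.13), is the cup towards its rim. The green cup at (305,190) is not meant.

The cup needs to move about (-15, +21) mm. The plan is to close the fingers and yaw the tool so that x points along the push. I'll lean it back about 13° so the tip meets the foot and stays clear of the bowl. First I go to a viewpoint above.

Request:
drive_tool(rows=[[[0,0,0.155],[3.0,5.1,0.6],0],[[0,0,0.155],[3.0,5.1,0.6],0],[[0,0,0.155],[3.0,5.1,0.6],0],[[0,0,0.155],[3.0,5.1,0.6],0],[[0,0,0.155],[3.0,5.1,0.6],0],[[0,0,0.155],[3.0,5.1,0.6],0],[[0,0,0.155],[3.0,5.1,0.6],0],[[0,0,0.155],[3.0,5.1,0.6],0]], force=20)

```text
clock: 1.15
position: [0.4137, -0.1386, 0.2905]
ee_rot: [0.0, 0.714, 0.7, 0.0]
contact_force: [0.9, -1.1, -0.5]
width: 0.0002
gripper_force: 0.0
```

Request:
drive_tool(rows=[[[0,0,0.155],[3.0,5.1,0],0],[[0,0,0.155],[3.0,5.1,0],0],[[0,0,0.155],[3.0,4.5,0],0],[[0,0,0.155],[2.0,3.5,0],0],[[0,0,0],[0,0,0],0],[[0,0,0],[0,0,0],0]])

```text
clock: 1.9
position: [0.5226, 0.0414, 0.2899]
ee_rot: [-0.0, 0.469, 0.883, -0.001]
contact_force: [-0.7, -0.7, 0.2]
width: 0.0003
gripper_force: 0.0
```

```bash
cat > look.py <<'E'
import sys
from h import *
from rig import eyes, manip
n=sys.argv[1]
s=manip.get_state(); print({k:np.round(s[k],4).tolist() for k in("clock","position","ee_rot","qpos","contact_force","width")})
cal=eyes.get_calibration("wrist"); im=eyes.get_image("wrist")
np.savez(f"pics/{n}.npz",K=cal["camera_matrix"],V=cal["view"])
cv2.imwrite(f"pics/{n}.png",im[:,:,::-1])
E
python3 look.py w1; python3 -c "
from h import *
d=np.load('pics/w1.npz');c=dict(camera_matrix=d['K'],view=d['V']);print(px(c,[[.481,.131,.011],[.4955,.1094,.018]]))"
```

```text
{'clock': 1.9, 'position': [0.5226, 0.0414, 0.2899], 'ee_rot': [-0.0004, 0.469, 0.8832, -0.0006], 'qpos': [-0.0533, 0.1757, 1.5225, -0.0007, 1.4447, -0.6477], 'contact_force': [-0.7323, -0.7259, 0.1789], 'width': 0.0003}
[[272.39958013  86.25363206]
 [272.29894186 107.73424118]]
```

View pics/w1.png

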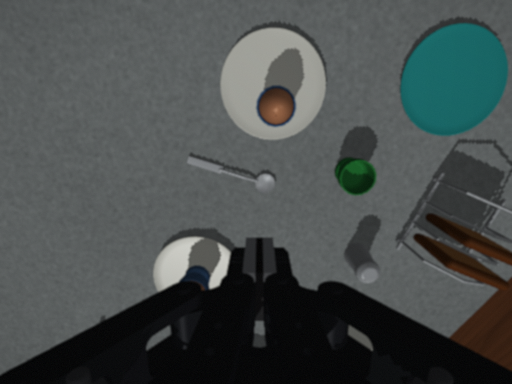

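The wrist view shows the target saucer centred near (273,82), with the egg and cup at (276,106). The spoon is at (230,172), the green cup at (355,176), and the other setting is at the lower left. Next is an accurate measurement from this picture.

```bash
cat > m2.py <<'E'
import sys
from h import *
n=sys.argv[1]; d=np.load(f'pics/{n}.npz');cal=dict(camera_matrix=d['K'],view=d['V'])
im=cv2.imread(f"pics/{n}.png")[:,:,::-1].copy()
c0=px(cal,[[.481,.131,.011]])[0]; print("centre px",c0)
R=abs(px(cal,[[.481+.07,.131,.011]])[0]-c0).max()*1.15
yy,xx=np.mgrid[:384,:512]; near=np.hypot(xx-c0[0],yy-c0[1])<R
h=cv2.cvtColor(im,cv2.COLOR_RGB2HSV).astype(int);H,S,V=h[...,0],h[...,1],h[...,2]
col=lambda m: max(cv2.findContours((m&near).astype(np.uint8),cv2.RETR_EXTERNAL,cv2.CHAIN_APPROX_NONE)[0],key=cv2.contourArea)[:,0]
w=col((S<70)&(V>130)); w=cv2.convexHull(w)[:,0]
# resample hull edge, edge pixels are inside: grow half a pixel outward
f=circ(plane(cal,w,.011),.0665); 
cup=col((S>75)&((H<18)|((H>95)&(H<135)))); cup=cv2.convexHull(cup)[:,0]
g=circ(plane(cal,cup,.054),.023)
egg=col((S>75)&(H<18)); M=cv2.moments(egg); e=plane(cal,[M["m10"]/M["m00"],M["m01"]/M["m00"]],.056)[0]
print("saucer",f.x.round(4),np.abs(f.fun).mean().round(4),f.fun.mean().round(4),"cup",g.x.round(4),np.abs(g.fun).mean().round(4),g.fun.mean().round(4),"egg",e.round(4))
o=f.x-g.x; p=np.array([-.56,.828]); print("move mm",(o*1e3).round(1),"along",(o@p*1e3).round(1),"lateral(left)",((p[0]*o[1]-p[1]*o[0])*1e3).round(1))
E
python3 m2.py w1
```

```text
centre px [272.39958013  86.25363206]
saucer [0.4806 0.1298] 0.0041 -0.0041 cup [0.4964 0.1123] 0.0011 -0.0011 egg [0.4965 0.1125]
move mm [-15.8  17.4] along 23.3 lateral(left) 3.3
```

```bash
sed -i 's/^R=.*/R=np.hypot(*(px(cal,[[.481+.07,.131,.011]])[0]-c0))*1.25/' m2.py; python3 m2.py w1
```

```text
centre px [272.39958013  86.25363206]
saucer [0.481  0.1312] 0.0006 -0.0006 cup [0.4964 0.1123] 0.0011 -0.0011 egg [0.4965 0.1125]
move mm [-15.4  18.9] along 24.3 lateral(left) 2.2
```

Both saucer fits agree on (0.481, 0.131). The cup has to go (-15.4, +18.9) mm. I yaw slightly, lean back 13.5°, and come down behind the foot.

Request:
drive_tool(rows=[[[0,0,0.09],[0.2,1.7,0],0],[[0.091,0.074,0],[0.2,1.7,0],0],[[0.091,0.074,0],[0,0,0],0],[[0,0,0],[0,0,-5],0],[[0,0,0],[0,0,-5],0],[[0,0,0],[0,0,-5],0],[[0,0,0],[0,0,-3],0],[[0,0,0],[0,0,0],0]])

```text
clock: 2.95
position: [0.5251, 0.0745, 0.1087]
ee_rot: [-0.108, 0.427, 0.897, 0.049]
contact_force: [-0.3, 0.3, -0.7]
width: 0.0002
gripper_force: 0.0
```

```bash
python3 look.py w2; python3 m2.py w2
python3 - <<'E'
from scipy.spatial.transform import Rotation as R
from rig import manip
w,x,y,z=manip.get_state()["ee_rot"]; print(R.from_quat([x,y,z,w]).as_matrix().round(3))
E
```

```text
{'clock': 2.95, 'position': [0.5251, 0.0745, 0.1087], 'ee_rot': [-0.108, 0.4267, 0.8965, 0.0494], 'qpos': [-0.1019, 0.3951, 1.7081, 0.1763, 1.2157, -0.8603], 'contact_force': [-0.2595, 0.2663, -0.7452], 'width': 0.0002}
centre px [262.30582794 140.91056362]
saucer [0.4813 0.1314] 0.0004 -0.0004 cup [0.4969 0.1123] 0.0007 -0.0007 egg [0.4967 0.1121]
move mm [-15.6  19.1] along 24.5 lateral(left) 2.2
[[-0.614  0.776 -0.148]
 [ 0.754  0.631  0.181]
 [ 0.233 -0.001 -0.972]]
```

View pics/w2.png

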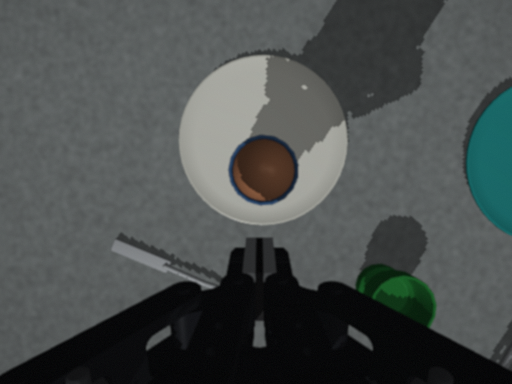

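The fingers (x≈260) line up with the cup (264,170) and saucer (263,140). The spoon lies partly behind the fingers, so I check where its bowl and the green cup are.

```bash
python3 -c "
from h import *
d=np.load('pics/w1.npz');c=dict(camera_matrix=d['K'],view=d['V']);q=plane(c,[[276,183],[265,181],[250,178],[190,158]],.006);print(q);print(plane(c,[[356,177],[338,177],[375,177]],.046))
t=np.array([.5266,.0758]);p=np.array([-.631,.775]);l=np.array([-.775,-.631]);print('fwd/left',[( (x-t)@p,(x-t)@l) for x in q])"
```

```text
[[ 0.55765511  0.02978912]
 [ 0.54332426  0.0235484 ]
 [ 0.52365264  0.01539828]
 [ 0.44044344 -0.00721951]]
[[0.62897301 0.09912907]
 [0.61029379 0.0864883 ]
 [0.64868638 0.11246969]]
fwd/left [(np.float64(-0.05525420866243695), np.float64(0.004965150434049263)), (np.float64(-0.051048002206515085), np.float64(0.02000945722351616)), (np.float64(-0.04495154843634146), np.float64(0.040397693090689024)), (np.float64(-0.009975328363989414), np.float64(0.11915664764532813))]
```

The spoon is 45 mm or more behind and clear. Coming down behind the foot.

Request:
drive_tool(rows=[[[0,0,0],[0.15,0.13,-3],0],[[0,0,0],[0,0,-2.5],0],[[0,0,0],[0,0,-1.5],0],[[0,0,0],[0,0,-0.8],0],[[0,0,0],[0,0,-0.4],0],[[0,0,0],[0,0,0],0],[[0,0,0],[0,0,0],0]])

```text
clock: 3.88
position: [0.529, 0.077, 0.0289]
ee_rot: [-0.105, 0.426, 0.897, 0.051]
contact_force: [-0.2, -0.4, 0.0]
width: 0.0
gripper_force: 0.0
```

```bash
python3 look.py w3; python3 m2.py w3;  python3 - <<'E'
import cv2
from rig import eyes
im=eyes.get_image("side"); cv2.imwrite("pics/s3.png",cv2.resize(im[190:280,240:360,::-1],(800,600),interpolation=cv2.INTER_CUBIC))
E
```

```text
{'clock': 3.875, 'position': [0.529, 0.077, 0.0289], 'ee_rot': [-0.1051, 0.4256, 0.8974, 0.0506], 'qpos': [-0.0971, 0.4893, 1.7899, 0.1934, 1.036, -0.8955], 'contact_force': [-0.1612, -0.4415, 0.0427], 'width': 0.0}
centre px [254.77767294 118.59160278]
saucer [0.4817 0.1312] 0.0003 -0.0002 cup [0.4969 0.1121] 0.0005 -0.0005 egg [0.4964 0.1124]
move mm [-15.2  19.1] along 24.3 lateral(left) 1.8
```

View pics/s3.png

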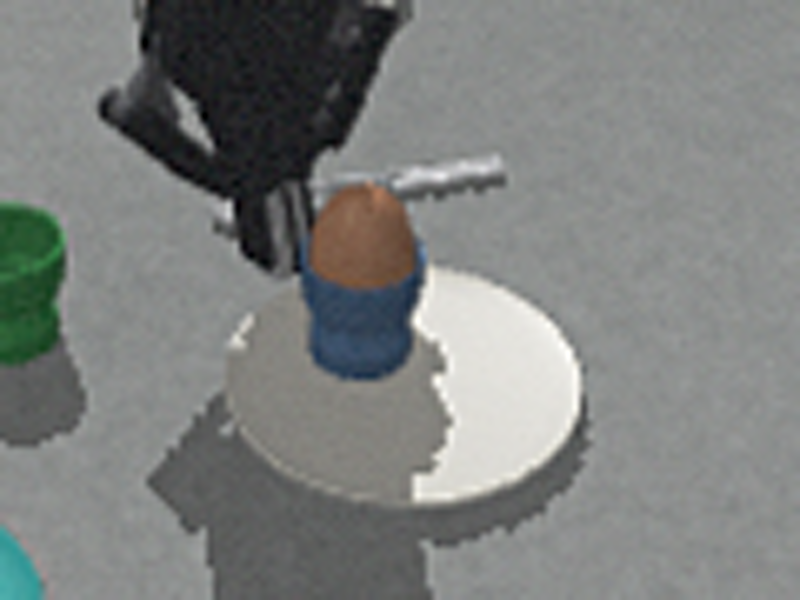

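The side picture shows the leaning fingertips at (285,265), just behind the rim, with the cup clear and upright at (360,290). I fine-adjust sideways and down.

Request:
drive_tool(rows=[[[0,0,0],[-0.15,-0.12,-0.2],0],[[0,0,0],[0,0,-0.15],0],[[0,0,0],[0,0,0],0],[[0,0,0],[0,0,0],0],[[0,0,0],[0,0,0],0]])

```text
clock: 4.6
position: [0.5272, 0.0757, 0.0249]
ee_rot: [-0.106, 0.426, 0.897, 0.05]
contact_force: [-0.1, 0.0, -0.7]
width: -0.0
gripper_force: 0.0
```

```bash
cat > st.py <<'E'
import numpy as np
from rig import manip
from scipy.spatial.transform import Rotation as R
s=manip.get_state(); w,x,y,z=s["ee_rot"]; M=R.from_quat([x,y,z,w]).as_matrix()
P=s["position"]; p=np.array([-.631,.775]); l=np.array([-.775,-.631])
f=P+M@[.011,0,.011]; b=P+M@[-.011,0,.011]
print(s["clock"],"P",P.round(4),"front z",f[2].round(4),"rear z",b[2].round(4),"F",np.round(s["contact_force"],2))
for n,c in(("cup0",[.4968,.1122]),("saucer",[.4813,.1313])):
    d=np.array(c)-f[:2]; print(n,"fwd gap to foot mm",((d@p)*1e3-19.5).round(1),"left",(d@l*1e3).round(1))
E
python3 st.py
```

```text
4.6 P [0.5272 0.0757 0.0249] front z 0.0167 rear z 0.0116 F [-0.08  0.04 -0.67]
cup0 fwd gap to foot mm 14.7 left 0.5
saucer fwd gap to foot mm 39.3 left 0.5
```

Request:
drive_tool(rows=[[[0,0,0],[-0.15,0.19,0],0],[[0,0,0],[-0.15,0.19,0],0],[[0,0,0],[-0.15,0.18,0],0],[[0,0,0],[-0.15,0.19,0],0],[[0,0,0],[-0.13,0.15,0],0],[[0,0,0],[0,0,0],0],[[0,0,0],[0,0,0],0]])

```text
clock: 5.48
position: [0.5199, 0.0847, 0.0249]
ee_rot: [-0.106, 0.426, 0.897, 0.05]
contact_force: [0.3, -0.8, 0.4]
width: 0.0001
gripper_force: 0.0
```

```bash
python3 st.py; python3 look.py w4; python3 m2.py w4;  python3 - <<'E'
import cv2
from rig import eyes
im=eyes.get_image("side"); cv2.imwrite("pics/s4.png",cv2.resize(im[190:280,240:360,::-1],(800,600),interpolation=cv2.INTER_CUBIC))
E
```

```text
5.475 P [0.5199 0.0847 0.0249] front z 0.0167 rear z 0.0116 F [ 0.35 -0.77  0.45]
cup0 fwd gap to foot mm 3.1 left 0.5
saucer fwd gap to foot mm 27.7 left 0.5
{'clock': 5.475, 'position': [0.5199, 0.0847, 0.0249], 'ee_rot': [-0.1055, 0.4256, 0.8973, 0.0504], 'qpos': [-0.085, 0.485, 1.8136, 0.1981, 1.0161, -0.8891], 'contact_force': [0.3494, -0.7667, 0.4497], 'width': 0.0001}
centre px [258.93615383 140.28723277]
saucer [0.4819 0.1312] 0.0005 -0.0004 cup [0.4969 0.1121] 0.0005 -0.0004 egg [0.4967 0.1121]
move mm [-15.   19.1] along 24.2 lateral(left) 1.7
```

View pics/s4.png

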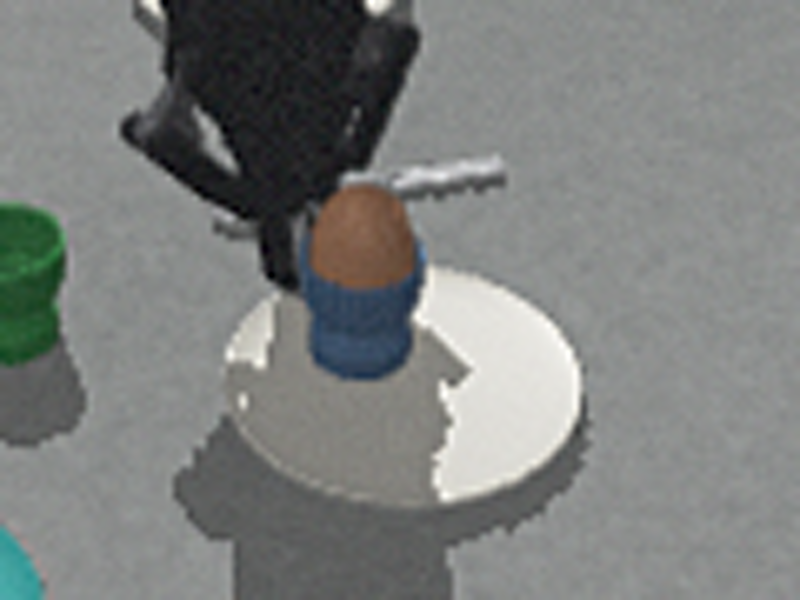

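Cup and saucer are unmoved, with the tip about 3 mm from the foot. I push slowly at about 1.3 cm/s.

Request:
drive_tool(rows=[[[0,0,0],[-0.1,0.12,0],0],[[0,0,0],[-0.1,0.12,0],0],[[0,0,0],[-0.1,0.12,0],0],[[0,0,0],[-0.1,0.13,0],0],[[0,0,0],[-0.1,0.12,0],0],[[0,0,0],[-0.1,0.12,0],0],[[0,0,0],[0,0,0],0],[[0,0,0],[0,0,0],0]])

```text
clock: 6.58
position: [0.5137, 0.0921, 0.0248]
ee_rot: [-0.106, 0.426, 0.897, 0.05]
contact_force: [0.7, -0.7, -0.2]
width: 0.0001
gripper_force: 0.1
```

```bash
python3 st.py; python3 look.py w5; python3 m2.py w5
```

```text
6.575 P [0.5137 0.0921 0.0248] front z 0.0167 rear z 0.0116 F [ 0.71 -0.69 -0.2 ]
cup0 fwd gap to foot mm -6.5 left 0.4
saucer fwd gap to foot mm 18.1 left 0.4
{'clock': 6.575, 'position': [0.5137, 0.0921, 0.0248], 'ee_rot': [-0.1057, 0.4256, 0.8973, 0.0505], 'qpos': [-0.0729, 0.4786, 1.8268, 0.2016, 1.008, -0.8803], 'contact_force': [0.706, -0.6898, -0.2046], 'width': 0.0001}
centre px [259.09647687 159.16975453]
saucer [0.4819 0.1314] 0.0005 -0.0005 cup [0.4943 0.115 ] 0.0005 -0.0002 egg [0.494  0.1154]
move mm [-12.4  16.4] along 20.5 lateral(left) 1.1
```

The cup slid 3.8 mm with its egg and the saucer stayed put. 20.5 mm remain.

Request:
drive_tool(rows=[[[0,0,0],[-0.09,0.12,0],0],[[0,0,0],[-0.09,0.12,0],0],[[0,0,0],[-0.09,0.12,0],0],[[0,0,0],[-0.09,0.12,0],0],[[0,0,0],[-0.09,0.12,0],0],[[0,0,0],[-0.09,0.12,0],0],[[0,0,0],[-0.09,0.12,0],0],[[0,0,0],[0,0,0],0]])

```text
clock: 7.62
position: [0.5073, 0.1006, 0.0248]
ee_rot: [-0.106, 0.426, 0.897, 0.05]
contact_force: [0.4, 0.4, -0.9]
width: 0.0004
gripper_force: 0.2
```

```bash
python3 st.py; python3 look.py w6; python3 m2.py w6
```

```text
7.625 P [0.5073 0.1006 0.0248] front z 0.0167 rear z 0.0116 F [ 0.42  0.41 -0.87]
cup0 fwd gap to foot mm -17.1 left 0.8
saucer fwd gap to foot mm 7.4 left 0.8
{'clock': 7.625, 'position': [0.5073, 0.1006, 0.0248], 'ee_rot': [-0.1058, 0.4256, 0.8973, 0.0504], 'qpos': [-0.0584, 0.4722, 1.8402, 0.2056, 0.9992, -0.8697], 'contact_force': [0.4189, 0.4111, -0.8688], 'width': 0.0004}
centre px [258.32933522 179.89057206]
saucer [0.482  0.1315] 0.0012 -0.0011 cup [0.4877 0.1235] 0.0004 -0.0004 egg [0.4873 0.1238]
move mm [-5.7  8. ] along 9.8 lateral(left) 0.2
```

Request:
drive_tool(rows=[[[0,0,0],[-0.09,0.12,0],0],[[0,0,0],[-0.09,0.12,0],0],[[0,0,0],[-0.09,0.12,0],0],[[0,0,0],[-0.09,0.12,0],0],[[0,0,0],[-0.09,0.12,0],0],[[0,0,0],[-0.04,0.06,0],0],[[0,0,0],[0,0,0],0],[[0,0,0],[0,0,0],0]])

```text
clock: 8.68
position: [0.5025, 0.1071, 0.0248]
ee_rot: [-0.106, 0.426, 0.897, 0.05]
contact_force: [0.6, -1.0, 0.6]
width: 0.0
gripper_force: 0.2
```

```bash
python3 st.py; python3 look.py w7; python3 m2.py w7
```

```text
8.675 P [0.5025 0.1071 0.0248] front z 0.0167 rear z 0.0116 F [ 0.59 -0.95  0.58]
cup0 fwd gap to foot mm -25.2 left 1.2
saucer fwd gap to foot mm -0.6 left 1.2
{'clock': 8.675, 'position': [0.5025, 0.1071, 0.0248], 'ee_rot': [-0.1057, 0.4256, 0.8973, 0.0505], 'qpos': [-0.0472, 0.4673, 1.8501, 0.2087, 0.9924, -0.8612], 'contact_force': [0.5926, -0.9508, 0.576], 'width': 0.0}
centre px [257.58223111 195.50627207]
saucer [0.4819 0.1314] 0.0021 -0.002 cup [0.4831 0.1299] 0.0004 -0.0002 egg [0.4824 0.1302]
move mm [-1.1  1.6] along 1.9 lateral(left) 0.1
```

View pics/w7.png

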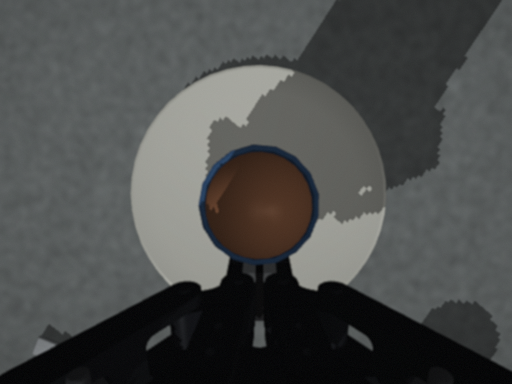

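The wrist picture shows the cup ring centred at (259,204) and the saucer near (258,195), so about 1.9 mm remains. I finish it, then draw straight back.

Request:
drive_tool(rows=[[[0,0,0],[-0.06,0.08,0],0],[[0,0,0],[-0.06,0.07,0],0],[[0,0,0],[0,0,0],0],[[0,0,0],[0,0,0],0],[[0,0,0],[0.13,-0.16,0],0],[[0,0,0],[0.5,-0.6,0],0],[[0,0,0],[1.0,-1.2,0.3],0],[[0,0,0],[1.3,-1.6,1],0]])

```text
clock: 9.72
position: [0.5311, 0.0721, 0.0377]
ee_rot: [-0.106, 0.426, 0.897, 0.05]
contact_force: [-0.1, -0.8, 0.1]
width: -0.0004
gripper_force: 0.0
```

Request:
drive_tool(rows=[[[0,0,0],[1.0,-1.2,2.5],0],[[0,0,0],[0,0,4],0],[[0,0,0],[0,0,5],0],[[0,0,0],[0,0,5],0],[[0,0,0],[0,0,0],0],[[0,0,0],[0,0,0],0]])

```text
clock: 10.48
position: [0.5407, 0.0603, 0.2025]
ee_rot: [-0.106, 0.426, 0.897, 0.05]
contact_force: [0.1, -0.2, -0.8]
width: -0.0001
gripper_force: 0.0
```

```bash
python3 look.py w8; python3 m2.py w8
python3 - <<'E'
from h import *
from rig import eyes
im=eyes.get_image("side"); s=cv2.resize(im[165:285,220:340,::-1],(400,400),interpolation=cv2.INTER_CUBIC)
w=cv2.imread("pics/w8.png"); cv2.imwrite("pics/end.png",np.hstack([s,cv2.resize(w,(400,300))[:,:] if 0 else cv2.copyMakeBorder(cv2.resize(w,(400,300)),0,100,0,0,cv2.BORDER_CONSTANT)]))
E
```

```text
{'clock': 10.475, 'position': [0.5407, 0.0603, 0.2025], 'ee_rot': [-0.1056, 0.4259, 0.8972, 0.0502], 'qpos': [-0.1231, 0.3328, 1.547, 0.163, 1.4343, -0.8437], 'contact_force': [0.0855, -0.2388, -0.8137], 'width': -0.0001}
centre px [258.24798421 132.61237312]
saucer [0.4811 0.1313] 0.0006 -0.0006 cup [0.4821 0.1311] 0.001 -0.001 egg [0.4813 0.1317]
move mm [-1.   0.2] along 0.7 lateral(left) 0.7
```

View pics/end.png

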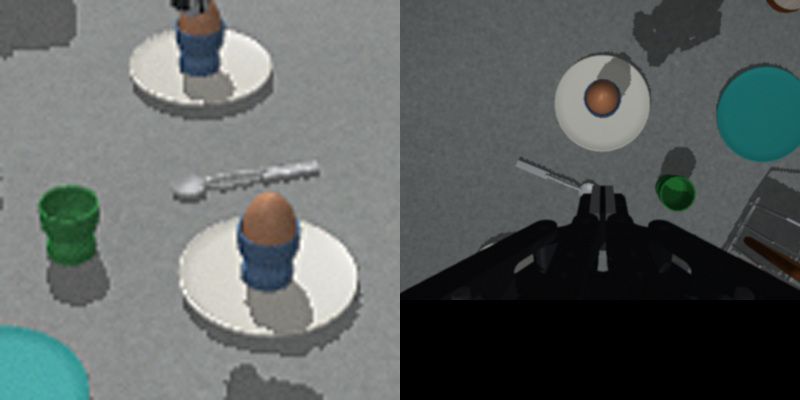

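The final pictures show the cup upright with its egg, within about 1 mm of the saucer centre (wrist crop (602,98) against (602,103), the difference being parallax). The saucer, spoon and other setting have not moved, and the arm is clear.

```bash
python3 -c "
from rig import job; print(job.sign_off())"
```

```text
the job is handed in; nothing more can be done
None
```

The egg cup now stands upright about 1 mm from the middle of its saucer with the egg still in it, nothing else visibly moved, and the job is handed in at about 10.5 s on the robot's clock.

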